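# Tip the day boxes out of the flap caddy into the pill pot

### The arm

A 7-joint arm with a two-finger parallel gripper is mounted at the origin on the work surface. World frame = base frame: x ahead of the robot, y to its left, z up, the work surface at z = 0. Lengths are in m, angles in rad, forces in N, time in s.
With the tool pointing down it reaches from about 0.4 to 0.875 m from the base axis. Payload 19.3 kg.
Tool frame: the origin (TCP) lies where the fingers leave the gripper's body, on its centre line; the fingertips stand bot.tip_reach ahead of it and the grasp point (between the pads) lies 54 mm ahead of it (bot.tip_reach is the distance from the TCP to the fingertips, in m); z points along the fingers, y is the line along which they close (so a half turn about z gives the same grasp; the last joint's range is limited). The gripper opens to 85 mm and grips with 20 to 120 N. Pads are 22 mm wide; open, the fingers measure 114 mm over their backs; the gripper's body (76 mm by 85 mm) begins 54 mm behind the grasp point. The pads swing forward as they close: fully open they stand 13 mm farther back than shut.
Start: joints at [1.275, 0.521, -0.036, 1.599, 0.021, 1.021, -0.113], TCP at [0.14, -0.609, 0.304] pointing down, gripper open.
Joint ranges: [-2.91, 2.91], [-0.3, 2.13], [-1.5, 1.42], [0.17, 2.43], [-1.26, 4.41], [0.16, 1.93], [-2.52, 2.52]. Speed limits (rad/s): [1.89, 1.89, 2.39, 2.39, 3.01, 3.01, 3.01].

### API

Orientations are given as [roll, pitch, yaw] about the fixed x, y, z axes, in that order (R = Rz(yaw) Ry(pitch) Rx(roll)).
In Python, from workcell import bot gives the robot as it stands. The module is installed in compiled form; this text tells all that it offers.
- The arm moves only by the shell command python3 -m jog 'ROWS' [FORCE]. ROWS is JSON, a list that holds one entry, the list of rows, each a list of 7 numbers: the shift along the tool's x, y, z in mm, then the turn, a rotation vector about the tool's x, y, z in rad, then the opening, from 0 (shut) to 1 (fully open). In form: [[[tx, ty, tz, wx, wy, wz, fingers], ...]]. A call has 1 to 5 rows; each row shifts and turns the commanded pose from where the row before left it, along the tool's axes as they then stand; what a row does not reach is not made up. A row lasts 1/10 s, in which the tool goes at most 50 mm and 8.59 degrees, less where a joint would pass 70% of its speed; a pose out of reach is approached as far as the arm can. A call is refused whole if a number of a shift passes 50 or a number of a turn 0.15, either way. A call with a gripper value outside its range is refused whole. The fingers move at their own pace and stop on an object; FORCE is the grip in N (left out, the last holds). Time passes only in rows, so rows that do not move let the fingers close. It gives the time, the measured TCP pose, the force, the opening and the grip force at its end, in the units of the state.
- bot.observe(): the state, without advancing time (a new reading comes with each control period).
- bot.grab_frame(name): name is "scene" or "side" or "wrist"; returns a dict with "img" (420x560x3 uint8, red, green, blue), "intrinsics" (3x3 intrinsics, pixels), "R" (3x3) and "t" (3): a world point X has camera coordinates R X + t; the wrist camera has in their place "tool_from_camera" (4x4, takes a point from camera to tool coordinates, whose origin is the TCP and whose axes are the flange's). Camera axes: x right, y down, z forward; pixel columns grow to the right and rows downward; lengths in m; the calibration is good to about 2 mm. The wrist camera is an equidistant fisheye: a pixel r from the principal point sees the ray r / f radians off the axis. A picture is of the moment at which its call begins: read the wrist's pose just before it. There is no depth.
- bot.job_done(): hands the job in; it is judged then, once.
Trained networks look in a picture, given as the dict that the camera call returned (one of the last four; its "shot" number tells which), for a name from the list of things; names that differ only in an ending like _2 or _b are one class to them, and where a whole thing is asked for, a point or a joint stands for the part that bears it (a point fixed in the world has none). Each returns a list of dicts, best first, with "conf" (0 to 1); they miss things now and then, are a little off and sometimes report something else, mostly with a low value. They report only what shows in the picture. A call takes as long as a camera call. They do not tell look-alikes from the thing itself.
- bot.trace(query, picture): "region" (420x560 bool, what is visible of it).
- bot.spot_point(query, picture): "xyz" ([x, y, z] in m, in world coordinates, good to about 4 mm: a listed point, or the origin of a listed thing).
The state is a dict: "clock": time; "qpos": joint angles; "qd": joint speeds; "joint_efforts": joint torques, N m; "position": TCP position; "tool_rot": TCP orientation; "force": force on the tool from outside, world axes, zero at the start; "moment": the same for the moment, N m; "grip_width": finger opening in m; "finger_force": force on a finger pad.
Only numpy, scipy, OpenCV 4.12 (cv2) and the standard library are available. Lean on these libraries where they do the work, as an engineer would, in place of code of your own. Each camera call takes 0.05 s, during which the arm holds its last target. There are 200 camera calls.

### The job

Pick up the flap-fronted caddy and tip it over the open ceramic pill pot, only just far enough that its two small day boxes push the flap open and slide out into the pot; the rubber-soled pill cutter behind them must stay inside the caddy. Then stand the caddy upright on the grey shelf again, flap shut, and let go of it. Leave the pot, its lid, the pill tower, the eye-drop holder and the magnifying glass standing where they are.

Things in the scene. Friction and masses are not known exactly. Their poses are not given: they have to be found in the camera images.
- shelf: Fixed grey polypropylene shelf board, 380 x 780 x 15 mm, lying on the work surface; everything stands on it. Origin under its centre, so its top is at z = 15 mm above the origin; z up.
- caddy_center (a point): Centre (half-way up) of the loose caddy: white plastic channel with clear roof, outside 106 long (x) x 44 wide (y) x 30 mm tall (z), all walls 3 mm (inside 38 x 24 mm), 120 g, 190 g loaded. Open front end with the flap at -x (faces roughly the robot at the start), closed back at +x, z up. Best held across its 44 mm width, half-way along. Inside, from the front: two day boxes, then a pill cutter.
- caddy_lip (a point): Middle of the front edge of the caddy's inner floor, over which the boxes slide out: 53 mm in front (-x) of, and 12 mm below, the caddy's centre.
- flap (a joint): Angle of the thin grey flap (42 x 26 mm, 3 g) hanging outside the caddy's open front on a free hinge along its upper front edge. 0 = shut, 1.9 = swung fully out. It hangs nearly plumb, so it swings open by itself as the front is tipped down, is pushed further (about 1 rad) by a sliding box, and falls shut when the caddy is level.
- box_front_center (a point): Centre of the front day box: smooth white plastic pill box 24 long x 28 wide x 10 mm high, 12 g, at the start about 35 mm in front of the caddy's centre. It begins to slide between about 10 and 22 degrees of tip (front end down), depending on today's hidden friction, and needs some 2 to 7 degrees more to push the flap open.
- box_rear_center (a point): Centre of the second, equal day box, at the start about 7 mm in front of the caddy's centre. It slides at the same tip as the front one.
- cutter_center (a point): Centre of the steel pill cutter with rubber sole, 32 x 30 x 14 mm, 45 g, at the start about 28 mm behind the caddy's centre. It begins to slide at a tip whose tangent is about twice that of the boxes (between about 20 and 37 degrees) and then follows them out. No single tip suits all days: tip slowly, stop when the boxes slide.
- pot_in (a point): Centre of the inner floor of the loose open ceramic pill pot (300 g): outside 100 mm across, 48 mm high, inside about 90 mm across at the rim, floor 6 mm thick. Its lid is off. z up.
- pot_rim (a point): Centre of the pot's mouth, at rim height, 42 mm above its inner floor.
- pot_lid: Bystander: the pot's ceramic lid lying flat, 100 mm across, 27 mm high with its knob. Origin under its centre.
- tower: Bystander: pill tower of three screwed-together clear tiers with a white cap, 62 mm across, 78 mm high. Origin under its centre.
- dropholder: Bystander: white plastic block 50 x 70 x 34 mm holding two eye-drop bottles, 76 mm high over all, bottles side by side along its y. Origin under its centre.
- magnifier: Bystander: steel magnifying glass lying flat, ring 89 mm across, 175 mm long along x, 11 mm thick. Origin on the underside near the ring end of the handle; ring at +x, handle at -x.
Not all that is in view belongs to the job. Leave any purple or turquoise look-alike of the part that bears caddy_center alone.

How it is judged:
On the way, in this order (a step that is already met when the one before it is completed fails the run):
1. the caddy is lifted clear of the shelf with both boxes and the cutter still in it (x of cutter_center in the frame of caddy_center between -0.053 and 0.053 m and y of cutter_center in the frame of caddy_center between -0.022 and 0.022 m and z of cutter_center in the frame of caddy_center between -0.016 and 0.016 m and z of caddy_center in the frame of shelf above 0.06 m and x of box_front_center in the frame of caddy_center between -0.06 and 0.053 m and x of box_rear_center in the frame of caddy_center between -0.06 and 0.053 m), for 0.2 s.
2. both day boxes lie in the pot while the cutter is still in the caddy (horizontal distance between each of box_front_center, box_rear_center and pot_in below 0.045 m and z of box_front_center in the frame of pot_in between 0 and 0.042 m and z of box_rear_center in the frame of pot_in between 0 and 0.042 m and x of cutter_center in the frame of caddy_center between -0.053 and 0.053 m and y of cutter_center in the frame of caddy_center between -0.022 and 0.022 m and z of cutter_center in the frame of caddy_center between -0.016 and 0.016 m), for 0.2 s.
At the end, for the whole second after the job is handed in: Both day boxes lie in the pot (centres within 45 mm of its axis and below its rim), the pot stands upright, the cutter is inside the caddy, the caddy stands upright (within 0.08 rad) flat on the shelf with its flap shut (below 0.15 rad), and all are at rest (all of step 2 and z of caddy_center in the frame of shelf between 0.027 and 0.033 m and angle between each of caddy_center, pot_in's own z axis and vertical below 0.08 rad and value of joint flap below 0.15 rad and linear speed of each of caddy, pot, box_front, box_rear below 0.02 m/s); the robot touches nothing.
It fails at once if the pill cutter leaves the caddy (not (x of cutter_center in the frame of caddy_center between -0.053 and 0.053 m and y of cutter_center in the frame of caddy_center between -0.022 and 0.022 m and z of cutter_center in the frame of caddy_center between -0.016 and 0.016 m)).
It fails at once if the pot is shifted more than 30 mm (distance of pot_in from where it was at the start of the episode above 0.03 m).
It fails at once if the pot lid, pill tower, eye-drop holder or magnifying glass is shifted more than 30 mm (distance of any of pot_lid, tower, dropholder, magnifier from where it was at the start of the episode above 0.03 m).
It also fails if it takes over 72 s, if anything falls off the work surface, if the arm or the gripper's body presses on something with over 40 N, if the wrist force passes 120 N, or if a joint passes its speed limit or range.

## Working session

There is one attempt and no reset: what is moved stays moved. The work goes in short steps, Python scripts to look and compute and a shell command to move; the robot and the scene stay as the last step left them, time stands still between calls to the robot, and variables do not carry over. Pictures are saved under pics/ and viewed, at most 10 in all, crops included, and the job is handed in when it is done.

```bash
mkdir -p pics
cat > h.py <<'E'
from workcell import bot
import numpy as np, cv2
def save(p,n): cv2.imwrite('pics/'+n,cv2.cvtColor(p,cv2.COLOR_RGB2BGR))
def proj(f,X):
    c=f['R']@np.array(X)+f['t']; u=f['intrinsics']@c; return (u[:2]/u[2]).round(0)
E
python3 - <<'E'
from h import *
s=bot.observe(); print({k:np.round(v,3) for k,v in s.items()}, bot.tip_reach)
a=bot.grab_frame('scene'); b=bot.grab_frame('side')
save(a['img'],'scene.png'); save(b['img'],'side.png')
for n in ['caddy_center','caddy_lip','pot_in','pot_rim','pot_lid','tower','dropholder','magnifier','shelf']:
  for c,f in (('sc',a),('si',b)):
    for d in bot.spot_point(n,f): print(n,c,round(d['conf'],2),np.round(d['xyz'],3),proj(f,d['xyz']))
E
```

```text
{'clock': np.float64(0.0), 'qpos': array([ 1.275,  0.522, -0.036,  1.6  ,  0.021,  1.021, -0.113]), 'qd': array([ 0.001, -0.001,  0.001,  0.   ,  0.002, -0.001, -0.   ]), 'joint_efforts': array([ 0.0000e+00, -9.2711e+01,  1.9800e+00, -3.6992e+01,  1.8000e-02,
        8.0000e-03,  0.0000e+00]), 'position': array([ 0.14 , -0.609,  0.303]), 'tool_rot': array([-3.14 ,  0.   ,  0.226]), 'force': array([-0.722,  0.065, -1.095]), 'moment': array([0.015, 0.003, 0.014]), 'finger_force': np.float64(0.0), 'grip_width': np.float64(0.085)} 0.0726
caddy_center sc 0.79 [ 0.263 -0.226  0.02 ] [130. 199.]
caddy_center sc 0.69 [ 0.633 -0.127  0.031] [246. 270.]
caddy_center sc 0.63 [ 0.842 -0.076  0.019] [322. 322.]
caddy_center si 0.91 [ 0.633 -0.127  0.029] [344. 249.]
caddy_center si 0.91 [ 0.847 -0.072  0.015] [409. 213.]
caddy_center si 0.78 [ 0.263 -0.222  0.019] [195. 345.]
caddy_center si 0.53 [ 0.455 -0.251  0.062] [295. 310.]
caddy_lip sc 0.77 [ 0.584 -0.115  0.018] [238. 256.]
caddy_lip sc 0.71 [ 0.898 -0.08   0.001] [337. 344.]
caddy_lip sc 0.58 [ 0.299 -0.262  0.002] [127. 218.]
caddy_lip
[... 252 characters left out ...]
t_rim sc 0.64 [ 0.458 -0.253  0.065] [159. 243.]
pot_rim si 0.92 [ 0.453 -0.249  0.063] [294. 309.]
pot_lid sc 0.9 [ 0.614 -0.344  0.012] [166. 322.]
pot_lid si 0.67 [ 0.611 -0.345  0.016] [389. 335.]
tower sc 0.62 [ 0.453 -0.019  0.015] [236. 204.]
tower si 0.55 [ 0.456 -0.02   0.016] [254. 244.]
dropholder sc 0.86 [0.479 0.231 0.014] [314. 163.]
dropholder si 0.62 [0.475 0.229 0.014] [229. 180.]
dropholder si 0.6 [0.638 0.264 0.014] [279. 159.]
magnifier sc 0.74 [0.636 0.265 0.016] [363. 191.]
magnifier sc 0.62 [ 0.56  -0.028 -0.003] [259. 235.]
magnifier si 0.97 [0.638 0.266 0.016] [279. 158.]
shelf sc 0.92 [ 0.56  -0.03  -0.006] [259. 237.]
shelf si 0.8 [ 0.564 -0.029  0.002] [298. 237.]
```

Run:
```python
import cv2
a=cv2.imread('pics/scene.png');b=cv2.imread('pics/side.png')
c=cv2.resize(a[120:380,100:400],None,fx=2.6,fy=2.2);cv2.imwrite('pics/c1.png',cv2.resize(a[110:370,80:426],None,fx=2.3,fy=2.3))
cv2.imwrite('pics/c2.png',cv2.resize(b[140:380,160:500],None,fx=2.3,fy=2.3))
```

```text
(no output)
```

View pics/c1.png

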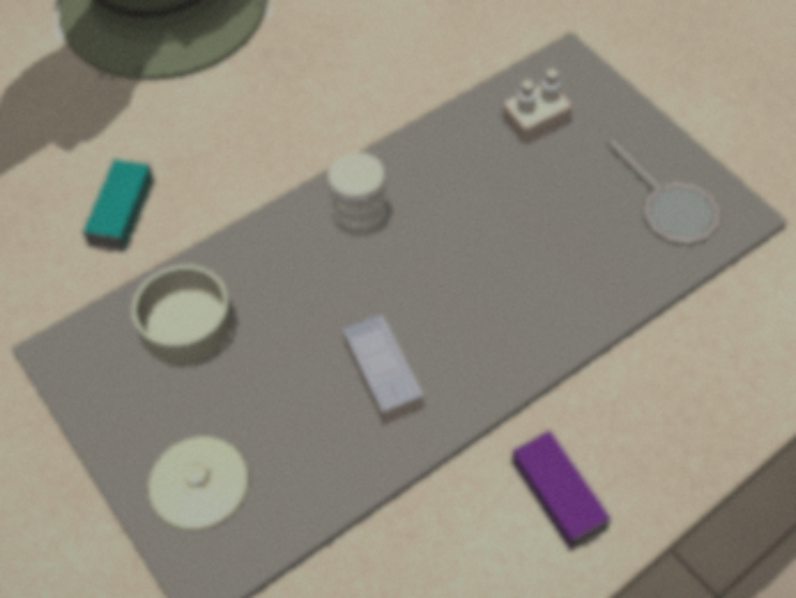

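View pics/c2.png

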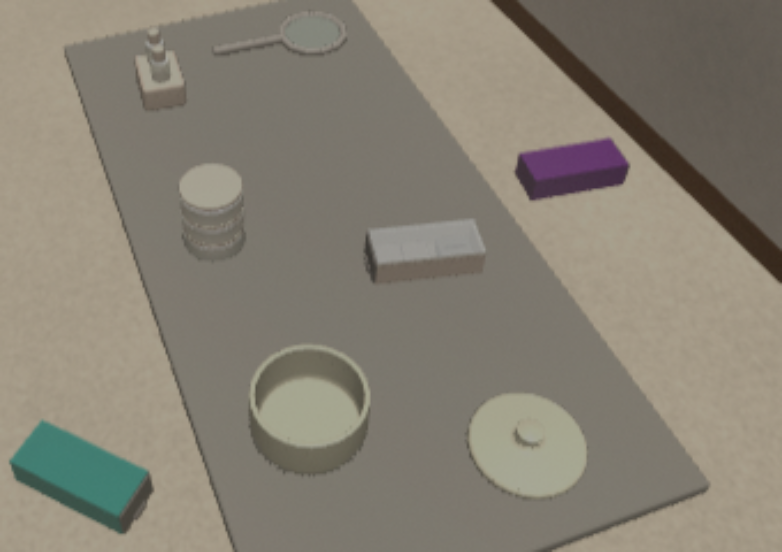

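Caddy candidates in the scene frame are turquoise at (130,199), white with a clear roof at (246,270) and purple at (322,322). I choose the white one on the shelf, with its dark flap towards the robot. The crops show the pot at (161,251) with its lid off, beside the lid at (166,322).

```bash
cat >> h.py <<'E'
from scipy.spatial.transform import Rotation as Ro
def delta(p,rpy=None):
    s=bot.observe(); R=Ro.from_euler('xyz',s['tool_rot'])
    d=R.inv().apply(np.array(p)-s['position'])*1000
    w=(R.inv()*Ro.from_euler('xyz',rpy)).as_rotvec() if rpy is not None else 0
    print('clock',s['clock'],'pos',np.round(s['position'],4),np.round(s['tool_rot'],3),'tool mm',d.round(1),'turn',np.round(w,3))
E
python3 -m jog '[[[0,0,0,0,0,0.12,1],[0,0,0,0,0,0.12,1],[0,0,0,0,0,0.12,1],[0,0,0,0,0,0.12,1]]]'
python3 -c "
from h import *
delta([0.60,-0.12,0.25],[np.pi,0,-0.25])"
```

```text
clock: 1.4
position: [0.1399, -0.6091, 0.3039]
tool_rot: [3.142, -0.0, -0.259]
force: [-0.7, -0.0, -0.8]
grip_width: 0.0852
finger_force: 0.0
clock 1.4 pos [ 0.1399 -0.6091  0.3039] [ 3.142 -0.    -0.259] tool mm [ 319.4 -590.7   53.9] turn [ 0.    -0.    -0.009]
```

```bash
python3 -m jog '[[[21,-39,3,0,0,0,1],[21,-39,3,0,0,0,1],[21,-39,3,0,0,0,1],[21,-39,3,0,0,0,1],[21,-39,3,0,0,0,1]]]' >/dev/null
python3 -m jog '[[[21,-39,3,0,0,0,1],[21,-39,3,0,0,0,1],[21,-39,3,0,0,0,1],[21,-39,3,0,0,0,1],[21,-39,3,0,0,0,1]]]' >/dev/null
python3 -m jog '[[[21,-39,3,0,0,0,1],[21,-39,3,0,0,0,1],[21,-39,3,0,0,0,1],[21,-39,3,0,0,0,1],[21,-39,3,0,0,0,1]]]'
python3 - <<'E'
from h import *
delta([0.6,-0.12,0.25])
f=bot.grab_frame('wrist'); save(f['img'],'w1.png'); print(f['intrinsics'],f['tool_from_camera'].round(3))
for n in ['caddy_center','caddy_lip','box_front_center','box_rear_center','cutter_center','pot_in','pot_rim']:
    for d in bot.spot_point(n,f): print(n,round(d['conf'],2),np.round(d['xyz'],4))
t=bot.trace('caddy_center',f)
for d in t: print(d['conf'],cv2.minAreaRect(np.argwhere(d['region'])[:,::-1].astype(np.float32)))
E
```

```text
clock: 2.9
position: [0.593, -0.1206, 0.2589]
tool_rot: [3.142, -0.0, -0.254]
force: [0.3, -0.5, 0.4]
grip_width: 0.0855
finger_force: 0.0
clock 2.9 pos [ 0.593  -0.1206  0.2589] [ 3.142 -0.    -0.254] tool mm [ 6.6 -2.4  8.9] turn 0
[[325.1922621    0.         274.44023866]
 [  0.         325.1922621  206.35385709]
 [  0.           0.           1.        ]] [[ 0.    -0.957 -0.289  0.072]
 [ 1.     0.    -0.    -0.002]
 [ 0.    -0.289  0.957 -0.07 ]
 [ 0.     0.     0.     1.   ]]
caddy_center 0.78 [ 0.2648 -0.224   0.0141]
caddy_center 0.75 [ 0.6334 -0.1307  0.0297]
caddy_lip 0.92 [ 0.5773 -0.1133  0.02  ]
caddy_lip 0.84 [ 0.2941 -0.266   0.0012]
box_rear_center 0.41 [ 0.4552 -0.2526  0.0202]
pot_in 0.62 [ 0.5574 -0.0325  0.0006]
pot_in 0.56 [ 0.4535 -0.2543  0.0218]
pot_rim 0.63 [ 0.4525 -0.255   0.0649]
0.95 ((270.5149230957031, 148.69473266601562), (52.86130905151367, 122.3123779296875), 1.060911774635315)
0.7 ((168.0, 10.5), (21.0, 50.0), 90.0)
0.42 ((34.61537551879883, 331.076904296875), (19.414506912231445, 53.251224517822266), 33.6900634765625)
```

View pics/w1.png

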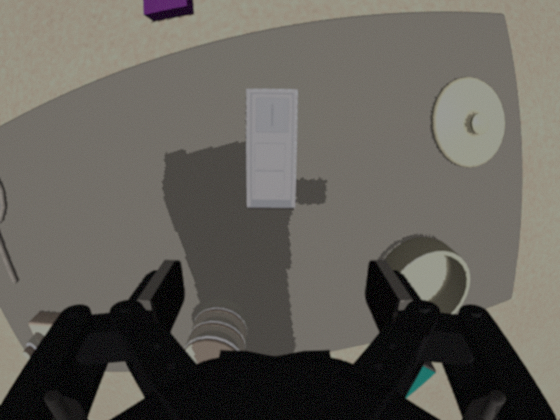

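The wrist view shows the white caddy at (271,148), its roof corners near (247,90), (298,90), (296,207) and (247,207). The boxes are to the front (below) and the cutter to the back, so the choice is confirmed.

```bash
cat >> h.py <<'E'
def wray(f,s,uv,z):
    K=f['intrinsics']; v=(np.array(uv,float)-K[:2,2]); r=np.linalg.norm(v); th=r/K[0,0]
    c=np.r_[v/r*np.sin(th),np.cos(th)]; T=f['tool_from_camera']; R=Ro.from_euler('xyz',s['tool_rot'])
    d=R.apply(T[:3,:3]@c); o=R.apply(T[:3,3])+s['position']; return o+d*(z-o[2])/d[2]
E
python3 - <<'E'
from h import *
s=bot.observe(); f=bot.grab_frame('wrist')
t=bot.trace('caddy_center',f)[0]['region'].astype(np.uint8)
c=max(cv2.findContours(t,0,2)[0],key=cv2.contourArea)
c=cv2.approxPolyDP(c,5,True)[:,0]; print(c.tolist())
P=np.array([wray(f,s,p,0.045) for p in [(247.5,89.5),(298,89.5),(296,207.5),(247,207.5)]]); print(P.round(4),P.mean(0))
b=(P[0]+P[1])/2;fr=(P[2]+P[3])/2;d=b-fr;print('len',np.linalg.norm(d),'yaw',np.arctan2(d[1],d[0]),'w',np.linalg.norm(P[0]-P[1]),np.linalg.norm(P[2]-P[3]))
print([wray(f,s,p,0.063).round(3) for p in [(390,270),(469,275)]])
delta([P[:,0].mean(),P[:,1].mean(),0.15])
E
```

```text
[[429, 362], [407, 394], [432, 374]]
[[ 0.686  -0.1221  0.045 ]
 [ 0.675  -0.164   0.045 ]
 [ 0.5728 -0.1368  0.045 ]
 [ 0.5841 -0.0934  0.045 ]] [ 0.62944981 -0.12906794  0.045     ]
len 0.10581543263830631 yaw -0.26730253800605214 w 0.04332403617389998 0.04482007859537989
[array([ 0.494, -0.211,  0.063]), array([ 0.457, -0.301,  0.063])]
clock 3.45 pos [ 0.5916 -0.1229  0.2591] [ 3.142 -0.    -0.255] tool mm [ 38.1  -3.5 109.1] turn 0
```

```bash
python3 -m jog '[[[10,-1,25,0,0,0.012,1],[10,-1,25,0,0,0,1],[10,-1,25,0,0,0,1],[8,0,25,0,0,0,1],[0,0,20,0,0,0,1]]]' >/dev/null
python3 -m jog '[[[0,0,20,0,0,0,1],[0,0,15,0,0,0,1],[0,0,0,0,0,0,1]]]'
python3 -c "
from h import *
delta([0.6305,-0.129,0.091],[np.pi,0,-.267])"
```

```text
clock: 4.25
position: [0.6284, -0.1292, 0.1022]
tool_rot: [3.141, 0.003, -0.267]
force: [-0.6, 0.3, 0.7]
grip_width: 0.0852
finger_force: 0.0
clock 4.25 pos [ 0.6284 -0.1292  0.1022] [ 3.141e+00  3.000e-03 -2.670e-01] tool mm [ 2.  -0.8 11.2] turn [0.    0.003 0.   ]
```

```bash
python3 -m jog '[[[2,0,6,0,0,0,1],[0,0,5,0,0,0,1],[0,0,0,0,0,0,0.7],[0,0,0,0,0,0,0.4],[0,0,0,0,0,0,0.3]]]' 60
python3 -m jog '[[[0,0,0,0,0,0,0.2],[0,0,0,0,0,0,0.2],[0,0,0,0,0,0,0.2],[0,0,0,0,0,0,0.2]]]' 60
```

```text
clock: 4.75
position: [0.6316, -0.1295, 0.0934]
tool_rot: [-3.141, -0.001, -0.266]
force: [1.0, 3.3, 3.4]
grip_width: 0.0441
finger_force: 2.3
clock: 5.15
position: [0.6316, -0.1296, 0.0937]
tool_rot: [-3.141, -0.001, -0.266]
force: [-1.3, 2.1, 5.9]
grip_width: 0.043
finger_force: 62.0
```

```bash
python3 -m jog '[[[0,0,-6,0,0,0,0.2],[0,0,-14,0,0,0,0.2],[0,0,-20,0,0,0,0.2],[0,0,-20,0,0,0,0.2],[0,0,-14,0,0,0,0.2]]]' 60
python3 -m jog '[[[0,0,-6,0,0,0,0.2],[0,0,0,0,0,0,0.2],[0,0,0,0,0,0,0.2]]]'
python3 - <<'E'
from h import *
a=bot.grab_frame('scene'); b=bot.grab_frame('side')
for n in ['caddy_center','caddy_lip','pot_rim','box_front_center','box_rear_center','cutter_center']:
  for c,f in (('sc',a),('si',b)):
    for d in bot.spot_point(n,f): print(n,c,round(d['conf'],2),np.round(d['xyz'],3))
s=bot.observe(); R=Ro.from_euler('xyz',s['tool_rot']); C=s['position']+R.apply([0,0,.0637]); print(C)
# target: caddy dir = -toolx ; lip at pot center + 0.025*toolx horizontally
rp=np.array([.4535,-.253]); x=R.apply([1,0,0])[:2]
for tilt in (0,.25,.4,.5):
    # tilt about tool y
    Rt=R*Ro.from_rotvec([0,tilt,0]); lip=np.r_[rp+.022*x,.063+.022]
    p=lip-Rt.apply([-.053,0,.0637+.012]); print(tilt,p.round(4))
delta(np.r_[rp+.075*x, .19])
save(b['img'],'s2.png')
E
```

```text
clock: 5.65
position: [0.6317, -0.1298, 0.1693]
tool_rot: [-3.141, -0.002, -0.266]
force: [1.2, -1.2, -2.0]
grip_width: 0.0429
finger_force: 61.1
clock: 5.95
position: [0.631, -0.1296, 0.1724]
tool_rot: [3.142, 0.001, -0.266]
force: [0.4, 0.7, -1.9]
grip_width: 0.0431
finger_force: 61.1
caddy_center sc 0.87 [ 0.264 -0.224  0.016]
caddy_center sc 0.86 [ 0.839 -0.075  0.015]
caddy_center sc 0.56 [ 0.633 -0.129  0.107]
caddy_center si 0.92 [ 0.631 -0.131  0.105]
caddy_center si 0.82 [ 0.844 -0.073  0.017]
caddy_center si 0.76 [ 0.262 -0.22   0.017]
caddy_center si 0.32 [ 0.562 -0.028 -0.001]
caddy_lip sc 0.94 [ 0.581 -0.119  0.099]
caddy_lip sc 0.68 [ 0.299 -0.262 -0.   ]
caddy_lip sc 0.67 [ 0.456 -0.258  0.064]
caddy_lip sc 0.61 [ 0.899 -0.08   0.   ]
caddy_lip si 0.87 [ 0.295 -0.262  0.002]
caddy_lip si 0.82 [ 0.899 -0.086  0.004]
caddy_lip si 0.78 [ 0.578 -0.113  0.098]
pot_rim sc 0.67 [ 0.456 -0.252  0.065]
pot_rim si 0.74 [ 0.616 -0.345  0.018]
pot_rim si 0.58 [ 0.454 -0.249  0.062]
cutter_center si 0.2 [ 0.58  -0.116  0.096]
[ 0.63132641 -0.12968522  0.10920386]
0 [ 0.5259 -0.2727  0.1607]
0.25 [ 0.5062 -0.2674  0.1715]
0.4 [ 0.4934 -0.2639  0.1754]
0.5 [ 0.4846 -0.2615  0.1768]
clock 6.65 pos [ 0.6313 -0.1297  0.1729] [-3.142 -0.    -0.266] tool mm [-64.1 165.8 -17.1] turn 0
```

```bash
python3 -m jog '[[[-3,8,0,0,0,0,0.2],[-5,14,0,0,0,0,0.2],[-8,20,0,0,0,0,0.2],[-8,20,0,0,0,0,0.2],[-8,20,0,0,0,0,0.2]]]' >/dev/null
python3 -m jog '[[[-8,20,1,0,0,0,0.2],[-8,20,1,0,0,0,0.2],[-8,20,2,0,0,0,0.2],[-5,15,1,0,0,0,0.2],[-3,9,1,0,0,0,0.2]]]'
python3 - <<'E'
from h import *
a=bot.grab_frame('scene'); b=bot.grab_frame('side')
for n in ['caddy_center','caddy_lip','pot_rim']:
  for c,f in (('sc',a),('si',b)):
    for d in bot.spot_point(n,f): 
      if d['xyz'][2]>.03: print(n,c,round(d['conf'],2),np.round(d['xyz'],3))
s=bot.observe(); R=Ro.from_euler('xyz',s['tool_rot']); print('lip fk',s['position']+R.apply([-.053,0,.0757]))
delta([.526,-.273,.161])
a=a['img'][170:300,90:310];b=b['img'][220:380,220:440]
save(np.vstack([cv2.resize(a,None,fx=2,fy=2),cv2.resize(b,None,fx=2,fy=2)]),'s3.png')
E
```

```text
clock: 7.65
position: [0.5245, -0.2749, 0.167]
tool_rot: [3.141, 0.0, -0.268]
force: [0.7, 0.5, -1.4]
grip_width: 0.0427
finger_force: 61.2
caddy_center si 0.58 [ 0.525 -0.278  0.099]
caddy_lip si 0.59 [ 0.474 -0.258  0.093]
pot_rim si 0.92 [ 0.454 -0.251  0.065]
lip fk [ 0.47527951 -0.25830031  0.09119592]
clock 8.05 pos [ 0.5264 -0.2722  0.1669] [-3.141 -0.    -0.265] tool mm [-0.2  0.9  5.9] turn 0
```

View pics/s3.png

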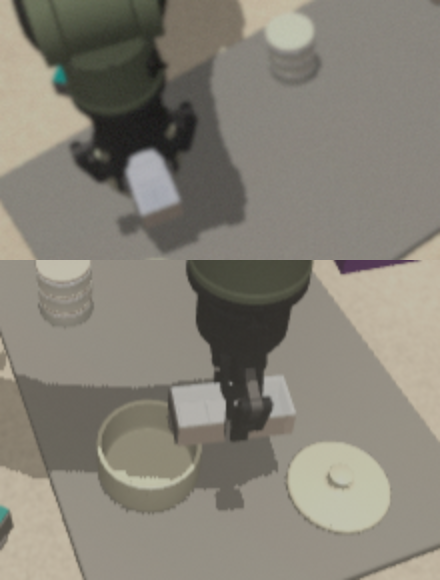

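The side crop shows the caddy level, its front over the pot's near rim, and the pot floor in view. Now I tip about the lip.

```bash
cat > chk.py <<'E'
from h import *
import sys,os
s=bot.observe(); R=Ro.from_euler('xyz',s['tool_rot']); z=R.apply([0,0,1])
print('t',s['clock'],'tilt',np.degrees(np.arccos(-z[2])).round(1),'lip',(s['position']+R.apply([-.053,0,.0757])).round(4),'grip',s['finger_force'])
b=bot.grab_frame('side')
for n in ['box_front_center','box_rear_center','cutter_center']:
  print(n,[(round(d['conf'],2),np.round(d['xyz'],3).tolist()) for d in bot.spot_point(n,b)][:2])
im=b['img']; 
if os.path.exists('prev.npy'):
  d=np.abs(im.astype(int)-np.load('prev.npy')).sum(2)>60
  P=np.zeros(d.shape,bool); c=proj(b,[.4535,-.252,.04]).astype(int)
  m=cv2.ellipse(np.zeros(d.shape,np.uint8),tuple(int(v) for v in c),(26,24),0,0,360,1,-1)>0
  print('pot diff px',(d&m).sum(),'all',d.sum())
np.save('prev.npy',im); save(im,f"k{s['clock']:.2f}.png")
E
python3 -m jog '[[[-2.6,0,0.2,0,0.035,0,0.2],[-2.6,0,-0.9,0,0.035,0,0.2],[-2.6,0,-0.9,0,0.035,0,0.2],[-2.6,0,-0.9,0,0.035,0,0.2],[-2.6,0,-0.9,0,0.035,0,0.2]]]' >/dev/null
python3 -m jog '[[[0,0,0,0,0,0,0.2],[0,0,0,0,0,0,0.2]]]' >/dev/null
python3 chk.py
python3 -m jog '[[[-1.3,0,-0.9,0,0.0175,0,0.2],[0,0,0,0,0,0,0.2],[-1.3,0,-0.9,0,0.0175,0,0.2],[0,0,0,0,0,0,0.2],[0,0,0,0,0,0,0.2]]]' >/dev/null
python3 chk.py
```

```text
t 8.75 tilt 10.0 lip [ 0.4757 -0.259   0.0858] grip 61.16354942321777
box_front_center [(0.26, [0.475, 0.228, 0.012])]
box_rear_center [(0.36, [0.477, 0.228, 0.011])]
cutter_center []
t 9.45 tilt 12.0 lip [ 0.4754 -0.2593  0.0857] grip 61.162974536418915
box_front_center []
box_rear_center [(0.42, [0.456, -0.021, 0.012])]
cutter_center []
pot diff px 64 all 8721
```

```bash
sed -i "s/im=b\['img'\]; /im=cv2.GaussianBlur(b['img'],(7,7),0)/; s/sum(2)>60/sum(2)>45/" chk.py; rm prev.npy; python3 chk.py|tail -1
python3 -m jog '[[[-1.3,0,-0.9,0,0.0175,0,0.2],[0,0,0,0,0,0,0.2],[0,0,0,0,0,0,0.2],[0,0,0,0,0,0,0.2]]]' >/dev/null
python3 chk.py
python3 -m jog '[[[-1.3,0,-0.9,0,0.0175,0,0.2],[0,0,0,0,0,0,0.2],[0,0,0,0,0,0,0.2],[0,0,0,0,0,0,0.2]]]' >/dev/null
python3 chk.py
python3 -c "
from h import *
import glob
ks=sorted(glob.glob('pics/k*.png'),key=lambda x:float(x[6:-4]))
print(ks)
I=[cv2.resize(cv2.imread(k)[240:360,250:390],None,fx=2.8,fy=2.4) for k in (ks[0],ks[1],ks[-2],ks[-1])]
cv2.imwrite('pics/m1.png',np.vstack([np.hstack(I[:2]),np.hstack(I[2:])]))"
```

```text
cutter_center [(0.22, [0.476, 0.228, 0.011])]
t 10.25 tilt 13.0 lip [ 0.4756 -0.2593  0.0856] grip 61.16259187459946
box_front_center [(0.15, [0.474, 0.228, 0.009])]
box_rear_center []
cutter_center []
pot diff px 58 all 5623
t 10.85 tilt 14.0 lip [ 0.4756 -0.2593  0.0856] grip 61.16209924221039
box_front_center [(0.65, [0.455, -0.251, 0.064])]
box_rear_center []
cutter_center []
pot diff px 0 all 5479
['pics/k8.75.png', 'pics/k9.45.png', 'pics/k9.65.png', 'pics/k10.25.png', 'pics/k10.85.png']
```

View pics/m1.png

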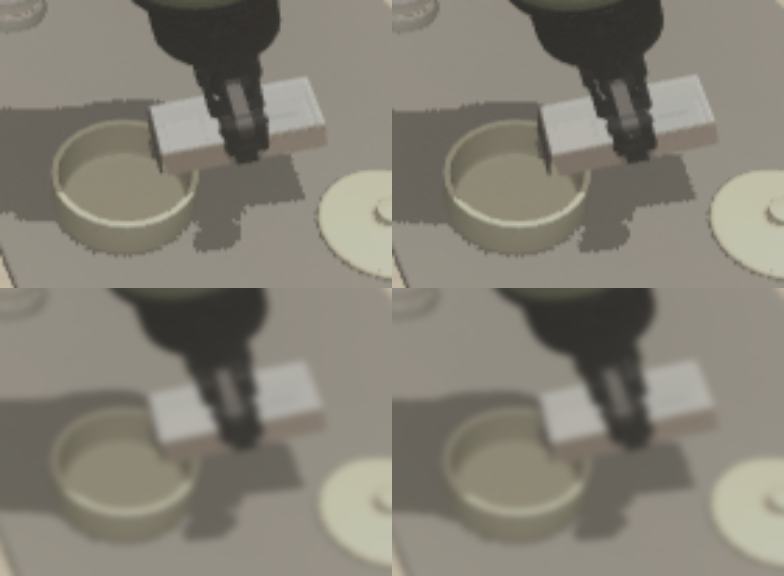

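The crops show the pot floor empty and the boxes not yet out at 14°. The caddy stands still in the wrist view, so I will also compare its wrist image between steps.

```bash
cat > chk.py <<'E'
from h import *
import os
s=bot.observe(); z=Ro.from_euler('xyz',s['tool_rot']).apply([0,0,1])
b=bot.grab_frame('side'); w=bot.grab_frame('wrist'); k=f"{s['clock']:.2f}"
save(b['img'],f'k{k}.png'); save(w['img'],f'w{k}.png')
B=cv2.GaussianBlur(b['img'],(5,5),0).astype(int); W=cv2.GaussianBlur(w['img'],(5,5),0).astype(int)
if not os.path.exists('ref.npz'): np.savez('ref.npz',B=B,W=W)
r=np.load('ref.npz')
c=proj(b,[.446,-.25,.03]).astype(int)
m=cv2.ellipse(np.zeros(B.shape[:2],np.uint8),tuple(int(v) for v in c),(18,15),0,0,360,1,-1)>0
dB=np.abs(B-r['B']).sum(2); dW=np.abs(W-r['W']).sum(2)[:, 180:380]
print(k,'tilt',np.degrees(np.arccos(-z[2])).round(1),'pot',(dB[m]>60).sum(),'of',m.sum(),'wrist rows:',[(int((dW[i:i+30]>60).sum())) for i in range(0,420,30)])
E
python3 chk.py
python3 -m jog '[[[-1.3,0,-0.9,0,0.0175,0,0.2],[0,0,0,0,0,0,0.2],[0,0,0,0,0,0,0.2],[0,0,0,0,0,0,0.2]]]' >/dev/null
python3 chk.py
cp pics/w1[01].*.png /tmp/; ls pics
```

```text
11.05 tilt 14.0 pot 0 of 907 wrist rows: [0, 0, 0, 0, 0, 0, 0, 0, 0, 0, 0, 0, 0, 0]
11.55 tilt 15.0 pot 0 of 907 wrist rows: [69, 214, 52, 107, 18, 15, 0, 2, 60, 18, 0, 0, 0, 0]
c1.png
c2.png
k10.25.png
k10.85.png
k11.05.png
k11.55.png
k8.75.png
k9.45.png
k9.65.png
m1.png
s2.png
s3.png
scene.png
side.png
w1.png
w11.05.png
w11.55.png
```

View pics/w11.55.png

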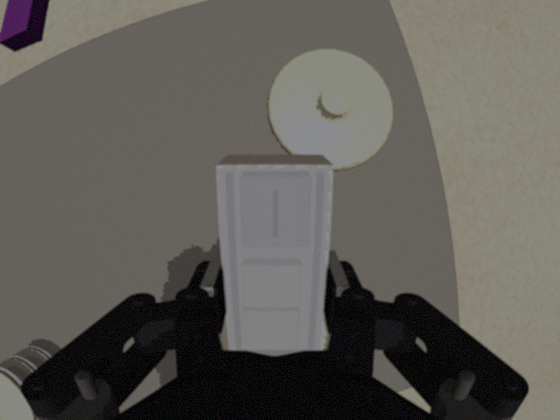

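The wrist view shows the caddy's contents: cutter at rows 172–247, rear box at 262–308, front box from 310. I will follow those edges.

```bash
cat >> chk.py <<'E'
g=W[:,:,1]
p=g[:,245:268].mean(1); pr=r['W'][:,245:268,1].mean(1)
# edge positions: strongest gradient rows
gr=np.abs(np.gradient(p)); e=[i for i in range(155,345) if gr[i]==gr[i-4:i+5].max() and gr[i]>1.2]
print('edges',[(i,round(float(np.gradient(p)[i]),1)) for i in e],'cutter diff',round(float(np.abs(p-pr)[170:250].mean()),1),'box diff',round(float(np.abs(p-pr)[250:345].mean()),1))
E
python3 chk.py
python3 -m jog '[[[-1.3,0,-0.9,0,0.0175,0,0.2],[0,0,0,0,0,0,0.2],[0,0,0,0,0,0,0.2],[0,0,0,0,0,0,0.2]]]' >/dev/null
python3 chk.py
python3 -m jog '[[[-1.3,0,-0.9,0,0.0175,0,0.2],[0,0,0,0,0,0,0.2],[0,0,0,0,0,0,0.2],[0,0,0,0,0,0,0.2]]]' >/dev/null
python3 chk.py
```

```text
11.65 tilt 15.0 pot 4 of 907 wrist rows: [68, 215, 52, 108, 13, 15, 0, 2, 56, 17, 0, 0, 0, 0]
edges [(164, 14.6), (171, -3.3), (247, 1.4), (257, -2.0), (265, 2.2), (306, -2.3)] cutter diff 0.4 box diff 0.5
12.15 tilt 16.0 pot 0 of 907 wrist rows: [214, 440, 224, 224, 121, 130, 0, 8, 175, 0, 0, 2, 0, 0]
edges [(164, 14.2), (247, 1.3), (257, -2.0), (265, 2.1), (306, -2.3), (311, 2.3)] cutter diff 0.8 box diff 0.9
12.65 tilt 17.0 pot 0 of 907 wrist rows: [420, 613, 410, 269, 213, 221, 0, 8, 296, 11, 0, 0, 0, 0]
edges [(164, 13.9), (247, 1.5), (258, -1.8), (265, 2.3), (306, -1.9)] cutter diff 1.2 box diff 1.1
```

```bash
python3 -m jog '[[[-1.3,0,-0.9,0,0.0175,0,0.2],[0,0,0,0,0,0,0.2],[0,0,0,0,0,0,0.2],[0,0,0,0,0,0,0.2]]]' >/dev/null
python3 chk.py
python3 -m jog '[[[-1.3,0,-0.9,0,0.0175,0,0.2],[0,0,0,0,0,0,0.2],[0,0,0,0,0,0,0.2],[0,0,0,0,0,0,0.2]]]' >/dev/null
python3 chk.py
```

```text
13.15 tilt 18.1 pot 2 of 907 wrist rows: [712, 741, 631, 295, 284, 307, 0, 8, 397, 9, 1, 18, 0, 0]
edges [(164, 13.6), (247, 1.6), (258, -1.9), (265, 2.2), (307, -2.0)] cutter diff 1.4 box diff 1.3
13.65 tilt 19.1 pot 1 of 907 wrist rows: [1087, 768, 946, 318, 339, 381, 0, 8, 506, 18, 6, 40, 0, 0]
edges [(164, 13.9), (177, 1.4), (247, 1.6), (258, -2.1), (266, 2.1), (307, -2.2), (312, 1.9)] cutter diff 1.7 box diff 1.7
```

```bash
python3 -m jog '[[[-1.3,0,-0.9,0,0.0175,0,0.2],[0,0,0,0,0,0,0.2],[0,0,0,0,0,0,0.2],[0,0,0,0,0,0,0.2]]]' >/dev/null
python3 chk.py
```

```text
14.15 tilt 20.1 pot 5 of 907 wrist rows: [1585, 773, 1267, 336, 380, 463, 0, 8, 590, 1, 11, 47, 0, 0]
edges [(164, 13.3), (177, 1.3), (247, 1.6), (258, -1.8), (265, 2.2), (307, -2.1), (312, 1.9)] cutter diff 2.0 box diff 2.0
```

```bash
python3 -m jog '[[[-1.3,0,-0.9,0,0.0175,0,0.2],[0,0,0,0,0,0,0.2],[0,0,0,0,0,0,0.2],[0,0,0,0,0,0,0.2]]]' >/dev/null
python3 chk.py
python3 -m jog '[[[-1.3,0,-0.9,0,0.0175,0,0.2],[0,0,0,0,0,0,0.2],[0,0,0,0,0,0,0.2],[0,0,0,0,0,0,0.2]]]' >/dev/null
python3 chk.py
```

```text
14.65 tilt 21.0 pot 7 of 907 wrist rows: [2324, 771, 1610, 377, 431, 559, 0, 7, 649, 13, 24, 49, 0, 0]
edges [(164, 13.3), (247, 1.4), (260, -1.9), (267, 2.3), (308, -2.3)] cutter diff 2.1 box diff 2.3
15.15 tilt 21.3 pot 10 of 907 wrist rows: [2189, 769, 1495, 369, 401, 472, 0, 8, 659, 19, 15, 53, 0, 0]
edges [(164, 12.8), (170, -4.0), (247, 1.6), (261, -1.8), (268, 2.3), (309, -2.4)] cutter diff 2.1 box diff 2.6
```

```bash
python3 -m jog '[[[-1.3,0,-0.9,0,0.0175,0,0.2],[0,0,0,0,0,0,0.2],[0,0,0,0,0,0,0.2],[0,0,0,0,0,0,0.2]]]' >/dev/null
python3 chk.py
```

```text
15.65 tilt 21.8 pot 9 of 907 wrist rows: [2508, 775, 1591, 378, 426, 478, 0, 8, 678, 32, 18, 50, 0, 0]
edges [(164, 13.0), (170, -4.5), (177, 1.6), (247, 1.6), (262, -1.9), (269, 2.2), (310, -2.2)] cutter diff 2.2 box diff 2.8
```

```bash
python3 -c "
from h import *
s=bot.observe();R=Ro.from_euler('xyz',s['tool_rot']);print(s['qpos'].round(3),s['position'].round(4),s['tool_rot'].round(3),'lip',s['position']+R.apply([-.053,0,.0757]))"
```

```text
[ 0.617  0.526 -0.267  2.111  0.522  0.162 -1.928] [ 0.4944 -0.2646  0.1748] [ 3.141 -0.381 -0.266] lip [ 0.47416012 -0.25914704  0.08476421]
```

Joint 6 is at its lower limit because the tool is tilting along the forearm. I will level out, turn the caddy to about yaw 60° so the tip is sideways to the arm, and tip there.

```bash
python3 -m jog '[[[2.8,0,0,0,-0.038,0,0.2],[2.8,0,0,0,-0.038,0,0.2],[2.8,0,0,0,-0.038,0,0.2],[2.8,0,0,0,-0.038,0,0.2],[2.8,0,0,0,-0.038,0,0.2]]]' >/dev/null
python3 -m jog '[[[2.8,0,0,0,-0.038,0,0.2],[2.8,0,0,0,-0.038,0,0.2],[2.8,0,0,0,-0.038,0,0.2],[2.8,0,0,0,-0.038,0,0.2],[2.8,0,0,0,-0.038,0,0.2]]]' 
python3 -m jog '[[[0,0,0,0,0,-0.05,0.2],[0,0,0,0,0,-0.1,0.2],[0,0,0,0,0,-0.12,0.2],[0,0,0,0,0,-0.12,0.2],[0,0,0,0,0,-0.12,0.2]]]' 
python3 -m jog '[[[0,0,0,0,0,-0.12,0.2],[0,0,0,0,0,-0.12,0.2],[0,0,0,0,0,-0.12,0.2],[0,0,0,0,0,-0.12,0.2],[0,0,0,0,0,-0.12,0.2]]]' >/dev/null
python3 -m jog '[[[0,0,0,0,0,-0.1,0.2],[0,0,0,0,0,-0.07,0.2],[0,0,0,0,0,0,0.2]]]'
python3 - <<'E'
from h import *
s=bot.observe(); R=Ro.from_euler('xyz',[np.pi,0,1.05]); x=R.apply([1,0,0])
lip=np.r_[.4535,-.2525,0]+.022*x+[0,0,.087]
print(s['qpos'].round(3)); delta(lip-R.apply([-.053,0,.0757]),[np.pi,0,1.05])
E
python3 chk.py
```

```text
clock: 16.75
position: [0.5208, -0.2714, 0.1805]
tool_rot: [-3.14, 0.0, -0.266]
force: [0.7, 0.5, -0.8]
grip_width: 0.0429
finger_force: 61.3
clock: 17.25
position: [0.5206, -0.2714, 0.1804]
tool_rot: [-3.141, -0.001, 0.249]
force: [1.5, -0.3, -2.9]
grip_width: 0.0427
finger_force: 61.4
clock: 18.05
position: [0.5205, -0.2715, 0.1803]
tool_rot: [3.141, -0.001, 1.015]
force: [-0.6, -0.6, -1.8]
grip_width: 0.0429
finger_force: 61.3
[ 0.888  0.725 -0.751  1.777  0.619  0.891 -0.698]
clock 18.05 pos [ 0.5205 -0.2715  0.1803] [ 3.141e+00 -1.000e-03  1.015e+00] tool mm [ 55.8 -69.5  17.6] turn [ 0.    -0.001 -0.035]
18.05 tilt 0.1 pot 31 of 907 wrist rows: [2, 662, 4344, 5532, 5888, 2389, 1102, 542, 1328, 218, 128, 393, 147, 0]
edges [(164, 20.2), (177, 1.7), (247, 1.6), (262, -2.6), (270, 2.6), (311, -2.9)] cutter diff 13.5 box diff 13.9
```

```bash
python3 -m jog '[[[4,-5,0,0,0,-0.035,0.2],[9,-11,0,0,0,0,0.2],[10,-12.5,0,0,0,0,0.2],[10,-12.5,3,0,0,0,0.2],[10,-12.5,4,0,0,0,0.2]]]' >/dev/null
python3 -m jog '[[[9,-11,5,0,0,0,0.2],[4,-5,4,0,0,0,0.2],[0,0,0,0,0,0,0.2],[0,0,0,0,0,0,0.2]]]' >/dev/null
rm -f ref.npz
python3 - <<'E'
from h import *
s=bot.observe(); R=Ro.from_euler('xyz',s['tool_rot']);print(s['qpos'].round(3),'lip',s['position']+R.apply([-.053,0,.0757]))
b=bot.grab_frame('side')
for n in ['caddy_lip','pot_rim','caddy_center']: print(n,[(round(d['conf'],2),np.round(d['xyz'],3).tolist()) for d in bot.spot_point(n,b)])
E
python3 -m jog '[[[-2.6,0,-1.8,0,0.035,0,0.2],[-2.6,0,-1.8,0,0.035,0,0.2],[-2.6,0,-1.8,0,0.035,0,0.2],[-2.6,0,-1.8,0,0.035,0,0.2],[-2.6,0,-1.8,0,0.035,0,0.2]]]' >/dev/null
python3 -m jog '[[[-2.6,0,-1.8,0,0.035,0,0.2],[-2.6,0,-1.8,0,0.035,0,0.2],[-2.6,0,-1.8,0,0.035,0,0.2],[0,0,0,0,0,0,0.2]]]' >/dev/null
python3 chk.py
python3 -c "
from h import *
s=bot.observe(); R=Ro.from_euler('xyz',s['tool_rot']);print(s['qpos'].round(3),'lip',s['position']+R.apply([-.053,0,.0757]))"
```

```text
[ 0.8    0.671 -0.755  1.951  0.654  0.778 -0.856] lip [ 0.4622992  -0.23482049  0.0888568 ]
caddy_lip [(0.77, [0.894, -0.082, 0.004]), (0.75, [0.463, -0.233, 0.093]), (0.6, [0.295, -0.266, 0.005])]
pot_rim [(0.65, [0.453, -0.25, 0.062])]
caddy_center [(0.64, [0.847, -0.075, 0.015]), (0.58, [0.488, -0.188, 0.1]), (0.56, [0.262, -0.221, 0.019])]
20.15 tilt 16.1 pot 0 of 907 wrist rows: [0, 0, 0, 0, 0, 0, 0, 0, 0, 0, 0, 0, 0, 0]
edges [(164, 15.7), (171, -4.2), (177, 1.5), (248, 1.8), (263, -2.0), (271, 2.2), (312, -2.5)] cutter diff 0.0 box diff 0.0
[ 1.102  0.736 -0.947  1.96   0.488  0.69  -0.582] lip [ 0.46236472 -0.23439921  0.08868454]
```

Lip position good, joints well within range. Continue tipping.

```bash
python3 -m jog '[[[-2,0,-1.4,0,0.026,0,0.2],[-2,0,-1.4,0,0.026,0,0.2],[-1.3,0,-0.9,0,0.0175,0,0.2],[0,0,0,0,0,0,0.2]]]' >/dev/null
python3 chk.py
python3 -m jog '[[[-1.3,0,-0.9,0,0.0175,0,0.2],[0,0,0,0,0,0,0.2],[0,0,0,0,0,0,0.2],[0,0,0,0,0,0,0.2]]]' >/dev/null
python3 chk.py
```

```text
20.65 tilt 20.1 pot 0 of 907 wrist rows: [0, 0, 0, 0, 0, 0, 0, 359, 379, 55, 40, 108, 0, 0]
edges [(164, 14.1), (171, -4.1), (177, 1.3), (248, 1.7), (264, -1.9), (272, 2.2), (313, -2.1)] cutter diff 1.6 box diff 1.6
21.15 tilt 21.0 pot 0 of 907 wrist rows: [0, 0, 0, 0, 0, 0, 0, 355, 562, 34, 39, 169, 0, 0]
edges [(164, 13.9), (171, -4.2), (177, 1.4), (248, 1.5), (265, -1.9), (273, 1.9), (313, -2.3), (318, 2.0)] cutter diff 2.0 box diff 2.0
```

```bash
python3 -m jog '[[[-1.3,0,-0.9,0,0.0175,0,0.2],[0,0,0,0,0,0,0.2],[0,0,0,0,0,0,0.2],[0,0,0,0,0,0,0.2]]]' >/dev/null
python3 chk.py
```

```text
21.65 tilt 22.0 pot 0 of 907 wrist rows: [0, 0, 0, 0, 0, 0, 0, 354, 753, 80, 40, 185, 0, 0]
edges [(164, 13.5), (171, -4.2), (177, 1.4), (248, 1.5), (266, -2.0), (273, 2.0), (314, -2.3)] cutter diff 2.1 box diff 2.4
```

```bash
python3 -m jog '[[[-1.3,0,-0.9,0,0.0175,0,0.2],[0,0,0,0,0,0,0.2],[0,0,0,0,0,0,0.2],[0,0,0,0,0,0,0.2]]]' >/dev/null
python3 chk.py
python3 -m jog '[[[-1.3,0,-0.9,0,0.0175,0,0.2],[0,0,0,0,0,0,0.2],[0,0,0,0,0,0,0.2],[0,0,0,0,0,0,0.2]]]' >/dev/null
python3 chk.py
```

```text
22.15 tilt 23.0 pot 1 of 907 wrist rows: [0, 0, 0, 0, 0, 0, 0, 352, 910, 36, 38, 189, 0, 0]
edges [(164, 13.3), (171, -4.1), (178, 1.5), (248, 1.6), (267, -1.9), (275, 2.2), (315, -2.2)] cutter diff 2.4 box diff 3.0
22.65 tilt 24.0 pot 1 of 907 wrist rows: [0, 0, 0, 0, 0, 0, 0, 351, 1024, 57, 44, 192, 0, 0]
edges [(164, 13.1), (171, -4.3), (178, 1.4), (248, 1.7), (271, -1.7), (278, 1.9), (321, 1.5)] cutter diff 2.7 box diff 3.4
```

```bash
python3 -m jog '[[[-1.3,0,-0.9,0,0.0175,0,0.2],[0,0,0,0,0,0,0.2],[0,0,0,0,0,0,0.2],[0,0,0,0,0,0,0.2]]]' >/dev/null
python3 chk.py
```

```text
23.15 tilt 25.0 pot 1 of 907 wrist rows: [0, 0, 0, 3, 0, 0, 0, 350, 1110, 67, 45, 194, 0, 0]
edges [(164, 12.7), (171, -4.0), (178, 1.3), (248, 1.7), (279, -1.7), (280, -1.7), (288, 2.0)] cutter diff 2.8 box diff 3.6
```

Now sliding (rear-box edge 271→279, cutter fixed at 248). Hold and watch.

```bash
python3 -m jog '[[[0,0,0,0,0,0,0.2],[0,0,0,0,0,0,0.2],[0,0,0,0,0,0,0.2],[0,0,0,0,0,0,0.2],[0,0,0,0,0,0,0.2]]]' >/dev/null
python3 chk.py
python3 -m jog '[[[0,0,0,0,0,0,0.2],[0,0,0,0,0,0,0.2],[0,0,0,0,0,0,0.2],[0,0,0,0,0,0,0.2],[0,0,0,0,0,0,0.2]]]' >/dev/null
python3 chk.py
```

```text
23.75 tilt 25.0 pot 1 of 907 wrist rows: [0, 0, 0, 3, 0, 0, 0, 350, 1112, 69, 46, 195, 0, 0]
edges [(164, 12.7), (171, -3.9), (177, 1.4), (248, 1.7), (279, -1.7), (288, 2.0)] cutter diff 2.8 box diff 3.6
24.35 tilt 25.0 pot 1 of 907 wrist rows: [0, 0, 0, 3, 0, 0, 0, 348, 1108, 67, 46, 194, 0, 0]
edges [(164, 12.6), (171, -3.8), (178, 1.3), (248, 1.8), (279, -1.7), (287, 2.0)] cutter diff 2.8 box diff 3.6
```

```bash
python3 -m jog '[[[-0.65,0,-0.45,0,0.009,0,0.2],[0,0,0,0,0,0,0.2],[0,0,0,0,0,0,0.2],[0,0,0,0,0,0,0.2],[0,0,0,0,0,0,0.2]]]' >/dev/null
python3 chk.py
python3 -m jog '[[[-0.65,0,-0.45,0,0.009,0,0.2],[0,0,0,0,0,0,0.2],[0,0,0,0,0,0,0.2],[0,0,0,0,0,0,0.2],[0,0,0,0,0,0,0.2]]]' >/dev/null
python3 chk.py
```

```text
24.95 tilt 25.5 pot 1 of 907 wrist rows: [0, 0, 0, 9, 0, 0, 0, 345, 1156, 84, 46, 194, 0, 0]
edges [(164, 13.2), (171, -4.1), (178, 1.5), (248, 1.8), (283, -1.8), (291, 2.0)] cutter diff 2.9 box diff 3.6
25.55 tilt 26.1 pot 2 of 907 wrist rows: [0, 0, 0, 18, 0, 0, 0, 348, 1190, 144, 39, 195, 0, 0]
edges [(164, 12.3), (171, -4.1), (178, 1.4), (248, 1.9), (287, -1.7), (288, -1.7), (296, 1.9)] cutter diff 2.9 box diff 3.6
```

```bash
python3 -m jog '[[[-0.65,0,-0.45,0,0.009,0,0.2],[0,0,0,0,0,0,0.2],[0,0,0,0,0,0,0.2],[0,0,0,0,0,0,0.2],[0,0,0,0,0,0,0.2]]]' >/dev/null
python3 chk.py
python3 -m jog '[[[-0.65,0,-0.45,0,0.009,0,0.2],[0,0,0,0,0,0,0.2],[0,0,0,0,0,0,0.2],[0,0,0,0,0,0,0.2],[0,0,0,0,0,0,0.2]]]' >/dev/null
python3 chk.py
```

```text
26.15 tilt 26.6 pot 21 of 907 wrist rows: [0, 0, 0, 24, 0, 0, 0, 347, 1226, 180, 41, 194, 0, 0]
edges [(164, 12.4), (171, -4.5), (178, 1.5), (248, 1.7), (312, -1.6), (321, 2.0)] cutter diff 3.0 box diff 3.3
26.75 tilt 27.1 pot 35 of 907 wrist rows: [0, 0, 0, 32, 0, 0, 0, 344, 1228, 193, 35, 196, 0, 0]
edges [(164, 13.1), (171, -4.5), (178, 1.3), (248, 1.7)] cutter diff 3.1 box diff 2.8
```

```bash
python3 -m jog '[[[-0.65,0,-0.45,0,0.009,0,0.2],[0,0,0,0,0,0,0.2],[0,0,0,0,0,0,0.2],[0,0,0,0,0,0,0.2],[0,0,0,0,0,0,0.2]]]' >/dev/null
python3 chk.py
```

```text
27.35 tilt 27.6 pot 35 of 907 wrist rows: [0, 0, 0, 40, 1, 0, 0, 344, 1234, 192, 34, 195, 0, 0]
edges [(164, 11.9), (171, -4.3), (178, 1.4), (248, 1.7)] cutter diff 3.2 box diff 3.3
```

Boxes have left the visible part; look.

```bash
python3 -c "
from h import *
a=cv2.imread('pics/k27.35.png')[240:360,250:390]; w=cv2.imread('pics/w27.35.png')[140:400,0:560]
o=np.vstack([np.hstack([cv2.resize(a,(390,300)),cv2.resize(cv2.imread('pics/k20.15.png')[240:360,250:390],(390,300))]),cv2.resize(w,(780,300))])
cv2.imwrite('pics/m2.png',o)"
```

```text
(no output)
```

View pics/m2.png

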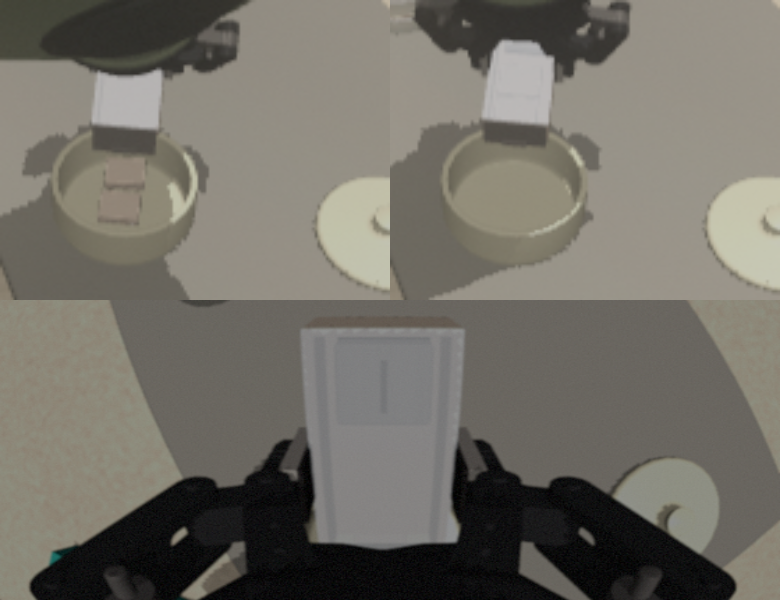

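Both boxes lie flat side by side in the pot (side crop), the cutter is still at the back of the caddy (wrist crop) and the flap is shut. Level out and lift.

```bash
python3 -m jog '[[[2,0,-2,0,-0.03,0,0.2],[3,0,-2,0,-0.045,0,0.2],[3,0,-2,0,-0.045,0,0.2],[3,0,-2,0,-0.045,0,0.2],[3,0,-2,0,-0.045,0,0.2]]]' >/dev/null
python3 -m jog '[[[3,0,0,0,-0.045,0,0.2],[3,0,0,0,-0.045,0,0.2],[3,0,0,0,-0.045,0,0.2],[3,0,0,0,-0.045,0,0.2],[3,0,0,0,-0.045,0,0.2]]]' >/dev/null
python3 -m jog '[[[3,0,0,0,-0.047,0,0.2],[0,0,0,0,0,0,0.2]]]'
python3 -c "
from h import *
delta([0.61,-0.12,0.15],[np.pi,0,1.015])"
```

```text
clock: 28.65
position: [0.4827, -0.1986, 0.1988]
tool_rot: [3.138, 0.002, 1.052]
force: [-0.8, 1.6, -1.7]
grip_width: 0.043
finger_force: 61.3
clock 28.65 pos [ 0.4827 -0.1986  0.1988] [3.138e+00 2.000e-03 1.052e+00] tool mm [131.5  71.3  48.8] turn [0.003 0.002 0.037]
```

```bash
python3 -m jog '[[[6,3,0,0.003,0.002,0,0.2],[12,6,0,0,0,0,0.2],[15,8,0,0,0,0,0.2],[15,8,0,0,0,0,0.2],[15,8,0,0,0,0,0.2]]]' >/dev/null
python3 -m jog '[[[15,8,4,0,0,0,0.2],[15,8,8,0,0,0,0.2],[15,8,12,0,0,0,0.2],[13,8,12,0,0,0,0.2],[8,5,12,0,0,0,0.2]]]' >/dev/null
python3 -m jog '[[[2,1,15,0,0,0,0.2],[0,0,15,0,0,0,0.2],[0,0,10,0,0,0,0.2],[0,0,0,0,0,0,0.2],[0,0,0,0,0,0,0.2]]]'
python3 - <<'E'
from h import *
delta([0.61,-0.12,0.0945],[np.pi,0,1.05])
a=bot.grab_frame('scene'); b=bot.grab_frame('side')
for c,f in (('sc',a),('si',b)): print(c,[(round(d['conf'],2),np.round(d['xyz'],3).tolist()) for d in bot.spot_point('caddy_center',f)])
E
```

```text
clock: 30.15
position: [0.6085, -0.1222, 0.1101]
tool_rot: [-3.14, -0.002, 1.048]
force: [-0.3, 0.1, -1.6]
grip_width: 0.0428
finger_force: 61.3
clock 30.15 pos [ 0.6085 -0.1222  0.1101] [-3.140e+00 -2.000e-03  1.048e+00] tool mm [ 2.6  0.3 15.6] turn [-0.001 -0.002 -0.002]
sc [(0.59, [0.843, -0.074, 0.015]), (0.56, [0.265, -0.222, 0.018]), (0.55, [0.611, -0.119, 0.044])]
si [(0.98, [0.846, -0.072, 0.012]), (0.67, [0.611, -0.124, 0.046])]
```

```bash
python3 -m jog '[[[0,0,7,0,0,0,0.2],[0,0,5,0,0,0,0.2],[0,0,2,0,0,0,0.2],[0,0,0,0,0,0,0.2],[0,0,0,0,0,0,0.2]]]'
python3 -m jog '[[[0,0,1,0,0,0,0.2],[0,0,0,0,0,0,0.2],[0,0,0,0,0,0,0.2]]]'
```

```text
clock: 30.85
position: [0.6086, -0.1218, 0.096]
tool_rot: [-3.14, -0.002, 1.049]
force: [-0.1, 0.2, -1.0]
grip_width: 0.0431
finger_force: 61.3
clock: 31.15
position: [0.6086, -0.1219, 0.095]
tool_rot: [-3.14, -0.002, 1.049]
force: [0.2, -0.3, -2.2]
grip_width: 0.0428
finger_force: 61.3
```

```bash
python3 -m jog '[[[0,0,1,0,0,0,0.2],[0,0,0,0,0,0,0.2],[0,0,0,0,0,0,0.2]]]'
python3 -m jog '[[[0,0,0.7,0,0,0,0.2],[0,0,0,0,0,0,0.2],[0,0,0,0,0,0,0.2]]]'
```

```text
clock: 31.45
position: [0.6086, -0.1219, 0.0939]
tool_rot: [-3.14, -0.002, 1.049]
force: [0.3, 0.5, -1.5]
grip_width: 0.0431
finger_force: 61.3
clock: 31.75
position: [0.6087, -0.1218, 0.0937]
tool_rot: [-3.14, -0.002, 1.049]
force: [-2.7, 0.2, 6.0]
grip_width: 0.0431
finger_force: 62.1
```

Contact. Release (fingers swing back as they open) and retreat.

```bash
python3 -m jog '[[[0,0,0,0,0,0,0.6],[0,0,0,0,0,0,0.7],[0,0,0,0,0,0,1],[0,0,0,0,0,0,1],[0,0,0,0,0,0,1]]]' 20
python3 -m jog '[[[0,0,-5,0,0,0,1],[0,0,-15,0,0,0,1],[0,0,-30,0,0,0,1],[0,0,-40,0,0,0,1],[0,0,-40,0,0,0,1]]]' >/dev/null
python3 -m jog '[[[-20,0,-20,0,0,0,1],[0,0,0,0,0,0,1],[0,0,0,0,0,0,1]]]'
python3 - <<'E'
from h import *
a=bot.grab_frame('scene'); b=bot.grab_frame('side'); w=bot.grab_frame('wrist')
for c,f in (('sc',a),('si',b)):
  for n in ('caddy_center','caddy_lip','pot_in','box_front_center'): print(c,n,[(round(d['conf'],2),np.round(d['xyz'],3).tolist()) for d in bot.spot_point(n,f)])
save(np.vstack([cv2.resize(b['img'][230:370,250:450],(600,300)),cv2.resize(w['img'][:, :],(600,300))]),'fin.png')
E
```

```text
clock: 32.25
position: [0.6086, -0.1218, 0.0933]
tool_rot: [-3.14, -0.002, 1.049]
force: [0.2, -1.2, -0.7]
grip_width: 0.0854
finger_force: 0.0
clock: 33.05
position: [0.5986, -0.1398, 0.2441]
tool_rot: [-3.141, -0.002, 1.048]
force: [-0.2, 0.4, 0.1]
grip_width: 0.0853
finger_force: 0.0
sc caddy_center [(0.8, [0.611, -0.12, 0.03]), (0.75, [0.264, -0.222, 0.017]), (0.66, [0.844, -0.072, 0.014])]
sc caddy_lip [(0.67, [0.898, -0.083, 0.004]), (0.61, [0.298, -0.262, -0.001]), (0.58, [0.585, -0.166, 0.018]), (0.22, [0.468, -0.225, 0.022])]
sc pot_in [(0.79, [0.451, -0.25, 0.02])]
sc box_front_center [(0.59, [0.448, -0.252, 0.022])]
si caddy_center [(0.74, [0.606, -0.121, 0.03]), (0.73, [0.259, -0.221, 0.018]), (0.66, [0.845, -0.071, 0.013])]
si caddy_lip [(0.9, [0.896, -0.082, 0.003]), (0.68, [0.583, -0.165, 0.018]), (0.6, [0.297, -0.264, 0.004]), (0.29, [0.637, 0.265, 0.014])]
si pot_in [(0.71, [0.453, -0.254, 0.021])]
si box_front_center [(0.48, [0.447, -0.252, 0.028])]
```

View pics/fin.png

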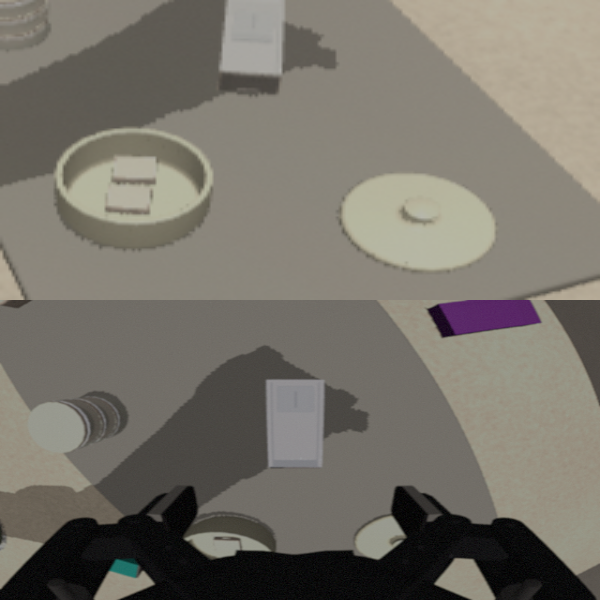

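The final crops show both boxes in the pot at (130,185). The caddy stands flat on the shelf with its flap shut and the cutter inside, and the gripper is clear.

```bash
python3 -c "
from workcell import bot
print(bot.job_done())"
```

```text
the job is handed in; nothing more can be done
None
```

I handed the job in at about 33 s of the 72 s: the last pictures show both day boxes in the pot, and the caddy released upright on the shelf with its flap shut and the cutter inside; no pass/fail result was returned.

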